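# Bed a violin neck in the sloping neck cradle and shut the keeper

### The job

Pick the violin neck up off the bench and bed it in the sloping cradle, flat face up, with its heel down in the lower notch close to the end stop and the back of its pegbox in the upper V notch. Set it down gently, do not let it drop, then swing the keeper bar fully shut over the heel. Do not disturb the lamp, the plane or the varnish jar.

Things in the scene. Friction and masses are not known exactly. Their poses are not given: they have to be found in the camera images.
- neck_grip (a point): Pale maple violin neck, 258 mm long, 70 to 120 g, lying on its back, flat face up. Point: middle of its shaft, near the balance point, 33 mm above the bench, 7 mm below the face; grip here across the width (26 mm, growing evenly from 24.5 at x=+30 to 32 at x=-125). Shaft 14 to 16 mm thick, back rounded, 23 mm clear of the bench. Axes: x towards the scroll, y across, z out of the face.
- neck_heel (a point): Middle of the bottom of the heel, the stub that hooks down at the neck's plain end; at (-115, 0, -33) mm from neck_grip in the neck's axes. The heel's end face is at x = -125 mm; its bottom is 18 mm long and 21 mm wide, its top 32 mm wide.
- neck_pegbox (a point): Middle of the back of the pegbox (slotted box, 20 to 24 mm wide, between shaft and scroll), the spot the upper notch carries; at (70, 0, -24) mm from neck_grip in the neck's axes. The scroll beyond it is a 40 mm roll, 42 mm wide, from x = 93 to 133 mm; its bottom is 33 mm below neck_grip.
- cradle: Fixed dark wood cradle on a plywood wedge. Its board, 284 x 110 mm (x = -172 to 112 mm), slopes 35 degrees. Origin on the board's face, centre line; x up the slope (scroll end), y to its left, z square out of the board. The bedded neck has the same axes, neck_grip at (0, 0, 49) mm.
- heel_notch (a point): Lower notch, cork-lined: the point on its floor where neck_heel belongs, at (-115, 0, 16) mm in the cradle's frame. The notch is 36 mm wide between two cheeks (x = -126 to -90, y = 18 to 40 mm either side, tops 56.5 mm above the board); at its lower end a stop faces it at x = -127 mm.
- pegbox_notch (a point): Upper notch, a cork-lined 90-degree V: the point where neck_pegbox belongs, at (70, 0, 25) mm in the cradle's frame. The V block is 18 mm thick and 60 mm wide, its mouth 46 mm wide at 42 mm above the board.
- keeper (a joint): Angle of the keeper bar, rad: 0 shut, flat across the lower notch 2 mm over the neck's face; grows as the free end swings up and over to the right; 1.57 square to the board; stop at 2.2. Starts at 1.6 to 2.1. A stiff hinge: it stays where left, about 1 N at the free end moves it. Hinge line parallel to the cradle's x through y = -34, z = 63 mm of its frame.
- keeper_tab (a point): Middle of the brass tab (14 mm long, 21 wide, 11 thick) at the free end of the pale wooden keeper bar (20 mm wide, 10 thick), 78 mm from the hinge line; the bar ends at 85 mm. Bar centred at x = -110 mm in the cradle's frame. Shut, the tab sticks out past the left-hand cheek, at (-110, 44, 63) mm.
- spirit_lamp: Glass spirit lamp with a glass cap, 82 mm across and 98 mm high; origin at the middle of its underside. To be left alone.
- finger_plane: Small brass finger plane, 66 x 30 mm and about 36 mm high; origin at the middle of its underside. To be left alone.
- varnish: Amber varnish jar with a black cap, 52 mm across and 105 mm high; origin at the middle of its underside. To be left alone.

How it is judged (in metres and radians):
On the way, in this order (a step that is already met when the one before it is completed fails the run):
1. the neck is bedded in both notches, face up, while the keeper is still open (x of neck_heel in the frame of cradle between -0.121 and -0.107 m and y of neck_heel in the frame of cradle between -0.006 and 0.006 m and z of neck_heel in the frame of cradle between 0.012 and 0.02 m and y of neck_pegbox in the frame of cradle between -0.005 and 0.005 m and z of neck_pegbox in the frame of cradle between 0.021 and 0.029 m and angle between the z axis of neck_grip and the z axis of cradle, either way round below 0.14 rad and value of joint keeper above 1 rad), for 0.2 s.
2. the keeper is swung shut over the bedded neck (x of neck_heel in the frame of cradle between -0.121 and -0.107 m and y of neck_heel in the frame of cradle between -0.006 and 0.006 m and z of neck_heel in the frame of cradle between 0.012 and 0.02 m and y of neck_pegbox in the frame of cradle between -0.005 and 0.005 m and z of neck_pegbox in the frame of cradle between 0.021 and 0.029 m and angle between the z axis of neck_grip and the z axis of cradle, either way round below 0.14 rad and value of joint keeper below 0.08 rad), for 0.2 s.
At the end, for the whole second after the job is handed in: The neck lies still and face up (within 8 degrees of the slope), its heel within 4 mm of the lower notch's floor, 6 mm of its centre line and 8 mm of its place at the stop; its pegbox within 4 mm of its height and 5 mm sideways in the V notch; the keeper shut to within 0.08 rad (all of step 2 and linear speed of neck below 0.02 m/s and angular speed of neck below 0.2 rad/s); the robot touches nothing.
It fails at once if the neck is dropped: it moves at over 0.4 m/s while the fingers do not touch it (contact force between neck and the fingers below 0.05 N and linear speed of neck above 0.4 m/s).
It fails at once if the spirit lamp is shifted by over 20 mm (distance of spirit_lamp from where it was at the start of the episode above 0.02 m).
It fails at once if the finger plane is shifted by over 20 mm (distance of finger_plane from where it was at the start of the episode above 0.02 m).
It fails at once if the varnish is shifted by over 20 mm (distance of varnish from where it was at the start of the episode above 0.02 m).
It also fails if it takes over 48 s, if anything falls off the work surface, if the arm or the gripper's body presses on something with over 40 N, if the wrist force passes 120 N, or if a joint passes its speed limit or range.

### The arm

A 6-joint arm with a two-finger parallel gripper is mounted at the origin on the work surface. World frame = base frame: x ahead of the robot, y to its left, z up, the work surface at z = 0. Lengths are in m, angles in degrees, forces in N, time in s.
With the tool pointing down it reaches from about 0.275 to 1 m from the base axis. Payload 8.4 kg.
Tool frame: the origin (TCP) lies at the centre of the arm's flange, where the gripper is bolted on; the fingertips stand 173 mm ahead of it and the grasp point (between the pads) lies 155 mm ahead of it; z points along the fingers, y is the line along which they close (so a half turn about z gives the same grasp; the last joint's range is limited). The gripper opens to 85 mm and grips with 20 to 120 N. Pads are 22 mm wide; open, the fingers measure 114 mm over their backs; the gripper's body (76 mm by 85 mm) begins 54 mm behind the grasp point. The pads swing forward as they close: fully open they stand 13 mm farther back than shut.
Start: joints at [-70.268, 20.225, 93.587, -0, 66.188, -0.138], TCP at [0.212, -0.588, 0.405] pointing down, gripper open.
Joint ranges: [-150.9, 150.9], [-52.94, 120.26], [3.33, 152.33], [-74.26, 254.26], [0, 154.13], [-172.89, 172.89]. Speed limits (degrees/s): [127.2, 127.2, 159.86, 180, 180, 180].

### API

Orientations are given as a 3x3 rotation matrix whose columns are the frame's x, y, z axes.
In Python, from station import r gives the robot as it stands.
- The arm moves only by the tool apply_moves, never from a script. Its argument "increments" is a list of rows, each an object of numbers: "dx", "dy", "dz": the shift along the world's x, y, z in mm; "yaw": the turn about the world's z in rad. In form: [{"dx": .., "dy": .., "dz": .., "yaw": ..}, ...]. A call has 1 to 20 rows; each row is the pose to reach, as a shift and turn from the pose commanded when the call began; what a row does not reach only later rows make up. A row lasts 1/12 s, in which the tool goes at most 41.7 mm and 7.16 degrees, less where a joint would pass 70% of its speed; a pose out of reach is approached as far as the arm can. A call with a gripper value outside its range is refused whole. "gripper" is the closure, from 0 (fully open) to 1 (shut), set as the call begins (left out, the last holds). The fingers move at their own pace and stop on an object; the grip force is fixed at half the most. Time passes only in rows, so rows that repeat a pose let the fingers close. It gives the time, the measured TCP pose, the force, the opening and the grip force at its end, in the units of the state.
- r.observe(): the state, without advancing time (a new reading comes with each control period).
- r.get_image(name): name is "side" or "top"; returns a dict with "color" (480x640x3 uint8, blue, green, red), "fov_y" (degrees; the focal length in pixels is half the picture's height over the tangent of half this angle, whatever the lens; pixels are square), "cx", "cy" (the principal point, pixels), "view" (4x4, takes a point from world to camera coordinates). Camera axes: x right, y up, looking along -z (the intrinsics and any distortion apply to the point x, -y, -z); pixel columns grow to the right and rows downward; lengths in m; the calibration is good to about 2 mm. A picture is of the moment at which its call begins. There is no depth.
- r.close_job(): hands the job in; it is judged then, once.
The state is a dict: "clock": time; "joints": joint angles; "qd": joint speeds; "effort": joint torques, N m; "tcp_pos": TCP position; "eef_rot": TCP orientation; "wrist_force": force on the tool from outside, world axes, zero at the start; "torque": the same for the moment, N m; "finger_gap": finger opening in m; "grasp_force": force on a finger pad.
Only numpy, scipy, OpenCV 4.12 (cv2) and the standard library are available. Lean on these libraries where they do the work, as an engineer would, in place of code of your own. Each camera call takes 0.05 s, during which the arm holds its last target. There are 200 camera calls.

## Working session

There is one attempt and no reset: what is moved stays moved. The work goes in short steps, Python scripts to look and compute and a tool call to move; the robot and the scene stay as the last step left them, time stands still between calls to the robot, and variables do not carry over. Pictures are saved under pics/ and viewed, at most 10 in all, crops included, and the job is handed in when it is done.

Besides the shell and the picture viewer there is one more tool, called after ">>>" as a command line: name --argument value ..., lists and objects as JSON in quotes. apply_moves: Moves the arm, as the interface text tells. Its arguments: {"type":"object","properties":{"increments":{"type":"array"},"gripper":{"type":"number"}},"required":["increments"]}

```bash
mkdir -p pics; ls
python3 - <<'E'
from station import r
import cv2
s=r.observe(); print(s)
for n in("top","side"):
    d=r.get_image(n); cv2.imwrite(f"pics/{n}0.png",d["color"]); print(n,d["fov_y"],d["cx"],d["cy"],d["view"],[k for k in d])
E
```

```text
pics
{'clock': 0.0, 'joints': array([-7.02693431e+01,  2.02620464e+01,  9.36282971e+01, -1.80427383e-03,
        6.61894287e+01, -1.38236326e-01]), 'qd': array([-0.04205334, -0.05705362, -0.04049265,  0.03979572,  0.00813531,
        0.0298762 ]), 'effort': array([ 3.51218223e-03, -6.05239320e+01, -3.42066193e+01,  1.99487604e-04,
        9.49419133e-03,  2.25404612e-06]), 'tcp_pos': array([ 0.21232673, -0.58757858,  0.40397214]), 'eef_rot': array([[ 9.40468452e-01,  3.39880632e-01, -4.97153252e-04],
       [ 3.39880995e-01, -9.40467553e-01,  1.30081917e-03],
       [-2.54332592e-05, -1.39235234e-03, -9.99999030e-01]]), 'wrist_force': array([-0.09333722,  0.48131026, -0.22936142]), 'torque': array([ 0.0059376 , -0.06748926,  0.03572437]), 'grasp_force': 0.0, 'finger_gap': 0.08516081217401886}
top 44.86356381876881 320.9273356118209 239.97111478729795 [[-0.02059274 -0.99977461  0.00516483 -0.04180261]
 [ 0.98731361 -0.01952203  0.15757771 -0.57292436]
 [-0.15744136  0.00834427  0.98749308 -1.26113307]
 [ 0.          0.          0.          1.        ]] ['color', 'fov_y', 'cx', 'cy', 'view']
side 47.07514585391151 310.6647549188196 245.338420309982 [[-0.99171286 -0.12687144 -0.02022994  0.55244285]
 [ 0.05598291 -0.56847739  0.82079192 -0.15058302]
 [-0.11563531  0.81285737  0.57086896 -1.41040948]
 [ 0.          0.          0.          1.        ]] ['color', 'fov_y', 'cx', 'cy', 'view']
```

View pics/top0.png

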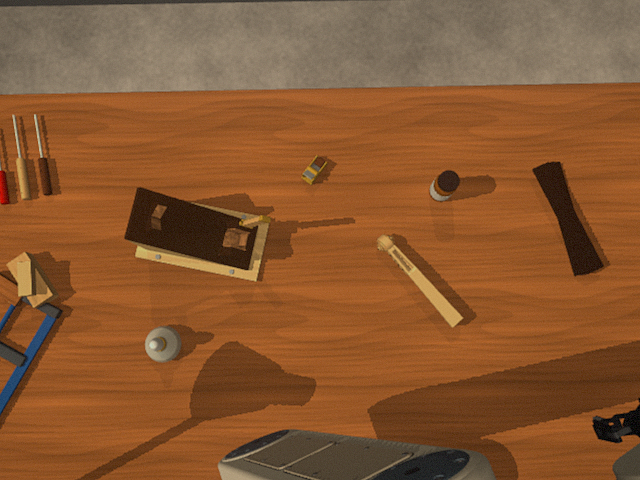

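View pics/side0.png

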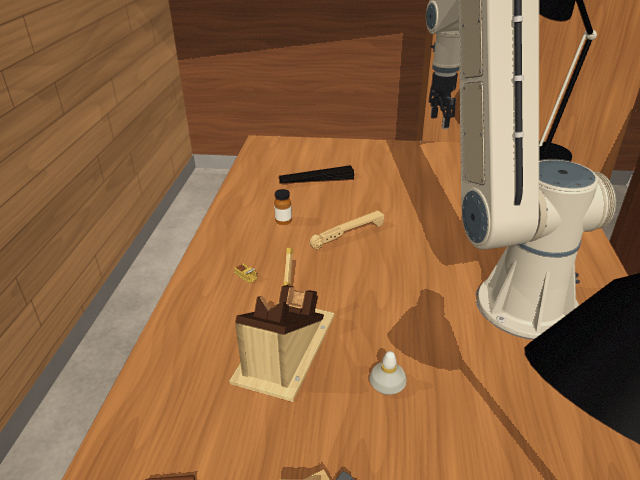

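The top view shows the cradle at about (197,230), upslope to the left. The neck runs from its scroll at (388,243) to its heel at (458,322), the keeper stands open near (255,220), and the jar, plane and lamp sit clear of both. The side view shows the V notch at (265,305) and the keeper at (289,265). Next I'll zoom in on the cradle.

Run:
```python
import cv2,numpy as np
t=cv2.imread("pics/top0.png");s=cv2.imread("pics/side0.png")
a=cv2.resize(t[175:295,115:275],None,fx=5,fy=5,interpolation=cv2.INTER_CUBIC)
cv2.imwrite("pics/a.png",a)
b=cv2.resize(s[240:400,225:345],None,fx=3.75,fy=3.75,interpolation=cv2.INTER_CUBIC)
c=cv2.resize(t[225:335,370:475],None,fx=3.2,fy=3.2,interpolation=cv2.INTER_CUBIC)
o=np.zeros((600,800,3),np.uint8);o[:600,:450]=b;o[:c.shape[0],460:460+c.shape[1]]=c
cv2.imwrite("pics/b.png",o)
```

```text
(no output)
```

View pics/a.png

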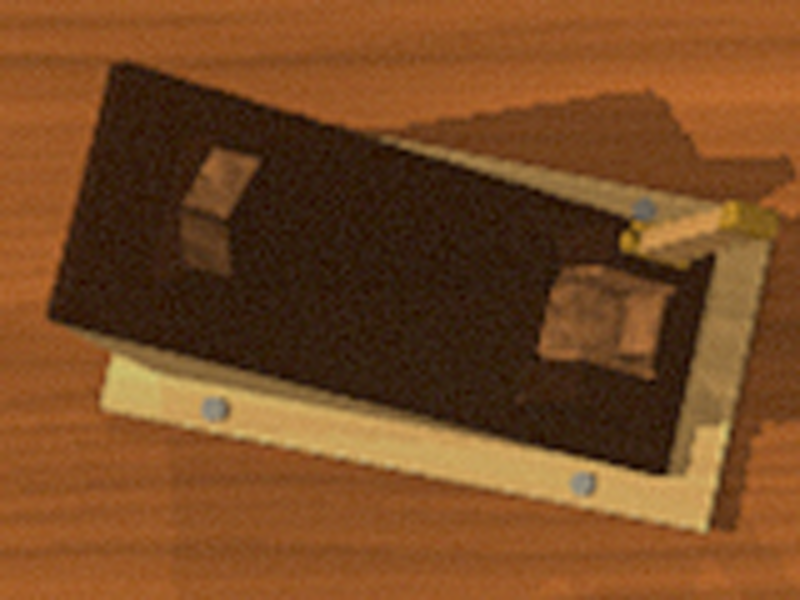

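View pics/b.png

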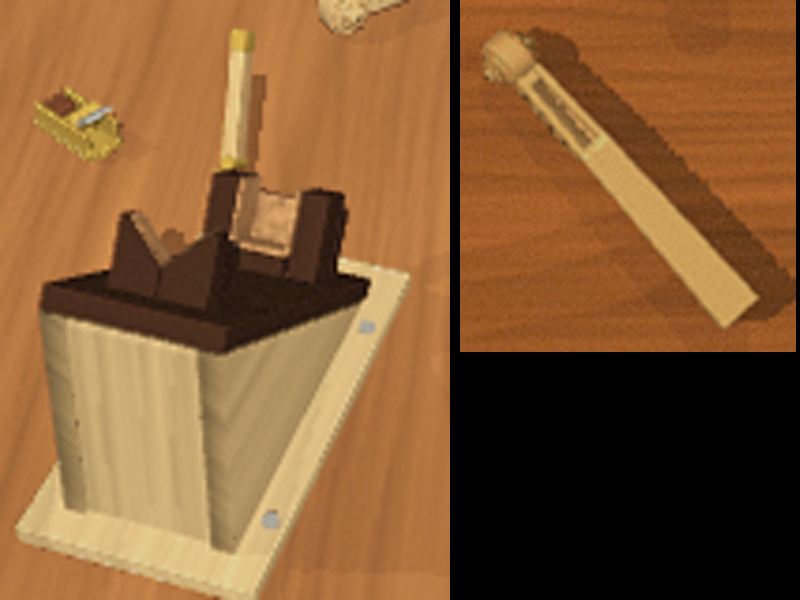

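The cradle crop shows the dark board's outline with corners at crop (118,62), (50,318) and (668,472). The V notch's cork corners are at (215,148), (262,156), (185,263) and (232,275), and the keeper runs from (630,240) to (765,215). The second picture shows the same corners from the side, with the tab at (242,40), and the neck's face with heel corners at (758,298) and (724,327).

```bash
cat > h.py <<'E'
import cv2,numpy as np
from scipy.optimize import least_squares
class Cam:
    def __init__(s,fov,cx,cy,V): s.f=240/np.tan(np.radians(fov/2));s.c=np.array([cx,cy]);s.V=np.array(V);s.o=-s.V[:3,:3].T@s.V[:3,3]
    def proj(s,P):
        q=np.atleast_2d(P)@s.V[:3,:3].T+s.V[:3,3]; return s.c+s.f*np.c_[q[:,0]/-q[:,2],-q[:,1]/-q[:,2]]
    def ray(s,p):
        p=np.atleast_2d(p).astype(float)-s.c; return np.c_[p[:,0]/s.f,-p[:,1]/s.f,-np.ones(len(p))]@s.V[:3,:3]
    def plane(s,p,z): d=s.ray(p); return s.o+d*((z-s.o[2])/d[:,2])[:,None]
T=Cam(44.86356381876881,320.9273356118209,239.97111478729795,[[-0.02059274,-0.99977461,0.00516483,-0.04180261],[0.98731361,-0.01952203,0.15757771,-0.57292436],[-0.15744136,0.00834427,0.98749308,-1.26113307]])
S=Cam(47.07514585391151,310.6647549188196,245.338420309982,[[-0.99171286,-0.12687144,-0.02022994,0.55244285],[0.05598291,-0.56847739,0.82079192,-0.15058302],[-0.11563531,0.81285737,0.57086896,-1.41040948]])
def tri(pt,ps):
    A=[];b=[]
    for c,p in((T,pt),(S,ps)):
        d=c.ray(p)[0];d/=np.linalg.norm(d);M=np.eye(3)-np.outer(d,d);A.append(M);b.append(M@c.o)
    x=np.linalg.lstsq(np.vstack(A),np.hstack(b),rcond=None)[0]
    return x,np.linalg.norm(np.array(b[0]-A[0]@x))*1e3
def R(yaw,p=np.radians(35)):
    X=np.array([np.cos(yaw)*np.cos(p),np.sin(yaw)*np.cos(p),np.sin(p)]);Y=np.array([-np.sin(yaw),np.cos(yaw),0]);return np.c_[X,Y,np.cross(X,Y)]
E
python3 - <<'E'
from h import *
ta=lambda x,y:(115+x/5-.4,175+y/5-.4)
sb=lambda x,y:(225+x/3.75-.37,240+y/3.75-.37)
# triangulate B' (112,55,-t), A' and C
for n,p,q in(("A'",ta(118,62),sb(42,312)),("B'",ta(50,318),sb(222,352)),("C'",ta(668,472),sb(368,297))): print(n,*tri(p,q))
tp=[((112,-55,-1),(118,62)),((112,55,-1),(50,318)),((-172,55,-1),(668,472)),((79,-23,42),(215,148)),((61,-23,42),(262,156)),((79,23,42),(185,263)),((61,23,42),(232,275))]
sp=[((112,-55,-1),(42,312)),((112,-55,0),(42,287)),((112,55,0),(224,330)),((112,55,-1),(222,352)),((-172,55,0),(368,283)),((-172,55,-1),(368,297))]
def W(v,p,t): p=np.array([[a,b,-t if c==-1 else c/1e3] for a,b,c in p])*[1e-3,1e-3,1]; return v[:3]+p@R(v[3]).T
def res(v):
    return np.r_[(T.proj(W(v,[a for a,_ in tp],v[4]))-[ta(*b) for _,b in tp]).ravel(),(S.proj(W(v,[a for a,_ in sp],v[4]))-[sb(*b) for _,b in sp]).ravel()]
f=least_squares(res,[.4,.2,.15,1.5,.01],loss="soft_l1"); print(f.x.round(4),np.degrees(f.x[3])); print(res(f.x).reshape(-1,2).round(1).tolist())
# neck
im=cv2.imread("pics/top0.png"); hsv=cv2.cvtColor(im,cv2.COLOR_BGR2HSV)
cl=lambda x,y:(370+(x-460)/3.2-.35,225+y/3.2-.35)
P=T.plane([cl(758,298),cl(724,327),cl(610,138),cl(575,163)],.040); print(P.round(4)*1e3); m1=(P[0]+P[1])/2;m2=(P[2]+P[3])/2
print("widths",np.linalg.norm(P[0]-P[1]),np.linalg.norm(P[2]-P[3]),"len",np.linalg.norm(m1-m2)); d=(m2-m1)/np.linalg.norm(m2-m1)
g=m1+.125*d; print("grip",g,"yaw",np.degrees(np.arctan2(d[1],d[0])))
E
```

```text
A' [0.66889458 0.32183027 0.16745032] 1.603757235242132
B' [0.56340491 0.34555833 0.17047982] 0.1400404442657225
C' [0.51301848 0.11478851 0.00495817] 1.1613884932590157
[0.5955 0.2379 0.115  1.3563 0.011 ] 77.70934834393086
[[-0.4, -0.1], [0.1, 0.5], [-1.6, 0.4], [0.5, 0.3], [-0.4, 1.2], [1.0, -0.5], [0.2, -0.6], [-1.5, -1.2], [-0.6, 0.2], [0.8, 0.5], [0.3, 0.1], [0.1, -0.5], [-0.6, 0.1]]
[[ 392.3 -363.6   40. ]
 [ 373.  -339.    40. ]
 [ 505.5 -266.4   40. ]
 [ 488.4 -241.1   40. ]]
widths 0.03132468019747358 0.030515856512589336 len 0.15027267479530748
grip [ 0.47774412 -0.27015554  0.04      ] yaw 40.484329848524425
```

Run:
```python
from h import *
im=cv2.imread("pics/top0.png"); hsv=cv2.cvtColor(im,cv2.COLOR_BGR2HSV)
roi=np.zeros(im.shape[:2],bool);roi[228:332,372:472]=1
print(hsv[300,438],hsv[320,458],hsv[300,420],hsv[260,402])
m=roi&(hsv[...,2]>150)&(hsv[...,1]<140)
n,l,st,_=cv2.connectedComponentsWithStats(m.astype(np.uint8));k=1+st[1:,4].argmax();ys,xs=np.where(l==k);print(st[k])
P=T.plane(np.c_[xs,ys],.040)[:,:2]*1e3
a=np.radians(40.5);c=np.array([477.7,-270.2])
for it in range(3):
    d=np.array([np.cos(a),np.sin(a)]);nrm=np.array([-d[1],d[0]]);u=(P-c)@d;v=(P-c)@nrm
    B=np.arange(-115,25,10);C=[];
    for b in B:
        s=v[(u>b-5)&(u<b+5)];C.append((s.max()+s.min())/2 if len(s) else np.nan)
    k=np.polyfit(B,C,1);a+=np.arctan(k[0]);c=c+nrm*k[1]
print("u range",u.min(),u.max());print([(int(b),round(v[(u>b-5)&(u<b+5)].min()),round(v[(u>b-5)&(u<b+5)].max())) for b in range(-125,140,10) if ((u>b-5)&(u<b+5)).any()])
c=c+d*(u.min()+125); print("grip",c,"yaw",np.degrees(a))
```

```text
[ 18 139 203] [ 19 136 212] [ 13 181 155] [ 15 153 133]
[405 265  14  11  48]
u range nan nan
[]
grip [nan nan] yaw nan
```

Run:
```python
from h import *
im=cv2.imread("pics/top0.png"); hsv=cv2.cvtColor(im,cv2.COLOR_BGR2HSV)
roi=np.zeros(im.shape[:2],bool);roi[228:332,372:472]=1
m=roi&(hsv[...,0]>=15)&(hsv[...,2]>110)&(hsv[...,1]<170)
n,l,st,_=cv2.connectedComponentsWithStats(m.astype(np.uint8));k=1+st[1:,4].argmax();ys,xs=np.where(l==k);print(st[k])
P=T.plane(np.c_[xs,ys],.040)[:,:2]*1e3
a=np.radians(40.5);c=np.array([477.7,-270.2])
for it in range(4):
    d=np.array([np.cos(a),np.sin(a)]);nrm=np.array([-d[1],d[0]]);u=(P-c)@d;v=(P-c)@nrm
    B=np.arange(-110,20,10);C=[]
    for b in B: s=v[(u>b-5)&(u<b+5)];C.append((np.percentile(s,3)+np.percentile(s,97))/2)
    k=np.polyfit(B,C,1);a+=np.arctan(k[0]);c=c+nrm*k[1]
print("u",u.min(),u.max(),np.round(C,1));print([(int(b),round(v[(u>b-5)&(u<b+5)].min()),round(v[(u>b-5)&(u<b+5)].max())) for b in range(-125,140,10) if ((u>b-5)&(u<b+5)).any()])
c=c+d*(u.min()+125); print("grip",c,"yaw",np.degrees(a))
```

```text
[ 377  234   87   94 1524]
u -126.33133701725046 132.16467509566297 [ 0.2  0.1  0.   0.3 -0.5 -0.4  0.1  0.2 -0.2 -0.1 -0.2  0.2  0.3]
[(-125, -17, 18), (-115, -17, 18), (-105, -16, 17), (-95, -16, 16), (-85, -16, 17), (-75, -16, 16), (-65, -15, 15), (-55, -15, 14), (-45, -14, 15), (-35, -15, 14), (-25, -15, 15), (-15, -14, 14), (-5, -13, 14), (5, -13, 13), (15, -14, 14), (25, -13, 13), (35, -12, 15), (45, -12, 15), (55, -11, 15), (65, -11, 14), (75, -11, 15), (85, -11, 15), (95, -10, 15), (105, -13, 22), (115, -17, 24), (125, -10, 21), (135, -5, 12)]
grip [ 478.08983546 -272.70554296] yaw 39.36317273779132
```

>>> apply_moves --increments '[{"dx": 266,"dy": 315.5,"dz": -80,"yaw": 0.34},{"dx": 266,"dy": 315.5,"dz": -80,"yaw": 0.34},{"dx": 266,"dy": 315.5,"dz": -80,"yaw": 0.34},{"dx": 266,"dy": 315.5,"dz": -80,"yaw": 0.34},{"dx": 266,"dy": 315.5,"dz": -80,"yaw": 0.34},{"dx": 266,"dy": 315.5,"dz": -80,"yaw": 0.34},{"dx": 266,"dy": 315.5,"dz": -80,"yaw": 0.34},{"dx": 266,"dy": 315.5,"dz": -80,"yaw": 0.34},{"dx": 266,"dy": 315.5,"dz": -80,"yaw": 0.34},{"dx": 266,"dy": 315.5,"dz": -80,"yaw": 0.34},{"dx": 266,"dy": 315.5,"dz": -80,"yaw": 0.34},{"dx": 266,"dy": 315.5,"dz": -80,"yaw": 0.34},{"dx": 266,"dy": 315.5,"dz": -110,"yaw": 0.34},{"dx": 266,"dy": 315.5,"dz": -140,"yaw": 0.34},{"dx": 266,"dy": 315.5,"dz": -140,"yaw": 0.34}]' --gripper 0

```text
clock: 1.35
tcp_pos: [0.476, -0.2721, 0.2605]
eef_rot: [[0.774, 0.634, -0.006], [0.634, -0.774, 0.003], [-0.003, -0.007, -1.0]]
wrist_force: [-1.6, 0.6, -0.3]
finger_gap: 0.0852
grasp_force: 0.0
```

>>> apply_moves --increments '[{"dx": 0,"dy": 0,"dz": -30},{"dx": 0,"dy": 0,"dz": -55},{"dx": 0,"dy": 0,"dz": -75},{"dx": 0,"dy": 0,"dz": -75},{"dx": 0,"dy": 0,"dz": -75}]'

```text
schema error: expected keys dx, dy, dz, yaw
```

Run:
```python
from station import r
import cv2,numpy as np
s=r.observe();print(s["tcp_pos"],s["wrist_force"])
a=r.get_image("top")["color"];b=r.get_image("side")["color"]
o=np.hstack([cv2.resize(a[200:350,340:490],(400,400)),cv2.resize(b[120:270,270:420],(400,400))]);cv2.imwrite("pics/g.png",o)
```

```text
[ 0.47595297 -0.27211241  0.26050059] [-1.63517873  0.63204356 -0.34867726]
```

View pics/g.png

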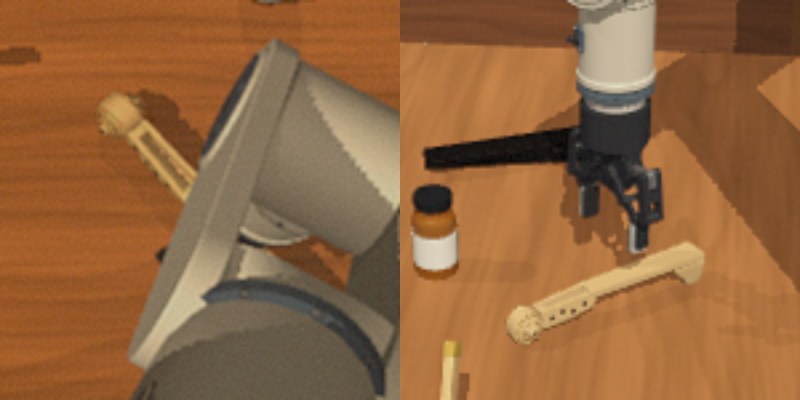

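The gripper, at side-crop pixel (620,210), straddles the line of the neck above its shaft at (640,265). That looks right, so I'll go down and close.

>>> apply_moves --increments '[{"dx": 0,"dy": 0,"dz": -30,"yaw": 0},{"dx": 0,"dy": 0,"dz": -55,"yaw": 0},{"dx": 0,"dy": 0,"dz": -75,"yaw": 0},{"dx": 0,"dy": 0,"dz": -75,"yaw": 0},{"dx": 0,"dy": 0,"dz": -75,"yaw": 0}]'

```text
clock: 1.87
tcp_pos: [0.4786, -0.2731, 0.1907]
eef_rot: [[0.774, 0.633, 0.0], [0.633, -0.774, -0.0], [-0.0, 0.0, -1.0]]
wrist_force: [-0.0, -0.0, 1.3]
finger_gap: 0.0854
grasp_force: 0.0
```

>>> apply_moves --increments '[{"dx": 0,"dy": 0,"dz": 0,"yaw": 0},{"dx": 0,"dy": 0,"dz": 0,"yaw": 0},{"dx": 0,"dy": 0,"dz": 0,"yaw": 0},{"dx": 0,"dy": 0,"dz": 0,"yaw": 0},{"dx": 0,"dy": 0,"dz": 0,"yaw": 0},{"dx": 0,"dy": 0,"dz": 0,"yaw": 0},{"dx": 0,"dy": 0,"dz": 0,"yaw": 0},{"dx": 0,"dy": 0,"dz": 0,"yaw": 0},{"dx": 0,"dy": 0,"dz": 0,"yaw": 0},{"dx": 0,"dy": 0,"dz": 0,"yaw": 0}]' --gripper 1

```text
clock: 2.7
tcp_pos: [0.4788, -0.2725, 0.1906]
eef_rot: [[0.773, 0.634, 0.001], [0.634, -0.773, -0.001], [0.0, 0.001, -1.0]]
wrist_force: [-1.5, 0.1, 7.8]
finger_gap: 0.0245
grasp_force: 58.3
```

>>> apply_moves --increments '[{"dx": 0,"dy": 0,"dz": 15,"yaw": 0},{"dx": 0,"dy": 0,"dz": 40,"yaw": 0},{"dx": 0,"dy": 0,"dz": 75,"yaw": 0},{"dx": 0,"dy": 0,"dz": 110,"yaw": 0},{"dx": 0,"dy": 10,"dz": 140,"yaw": 0.03},{"dx": 5,"dy": 25,"dz": 170,"yaw": 0.06},{"dx": 10,"dy": 50,"dz": 195,"yaw": 0.1},{"dx": 20,"dy": 85,"dz": 210,"yaw": 0.15},{"dx": 28,"dy": 122,"dz": 210,"yaw": 0.2},{"dx": 36,"dy": 160,"dz": 210,"yaw": 0.25},{"dx": 45,"dy": 198,"dz": 210,"yaw": 0.3},{"dx": 54,"dy": 236,"dz": 210,"yaw": 0.35},{"dx": 63,"dy": 274,"dz": 210,"yaw": 0.4},{"dx": 72,"dy": 312,"dz": 210,"yaw": 0.45},{"dx": 81,"dy": 350,"dz": 210,"yaw": 0.5},{"dx": 90,"dy": 388,"dz": 210,"yaw": 0.55},{"dx": 98,"dy": 425,"dz": 210,"yaw": 0.6},{"dx": 105,"dy": 455,"dz": 210,"yaw": 0.64},{"dx": 111,"dy": 475,"dz": 210,"yaw": 0.67},{"dx": 111,"dy": 483,"dz": 210,"yaw": 0.67}]'

```text
clock: 4.37
tcp_pos: [0.5898, 0.2137, 0.3995]
eef_rot: [[0.209, 0.978, 0.0], [0.978, -0.209, 0.001], [0.001, 0.0, -1.0]]
wrist_force: [0.6, -1.1, -1.1]
finger_gap: 0.0245
grasp_force: 59.4
```

>>> apply_moves --increments '[{"dx": 0,"dy": 0,"dz": 0,"yaw": 0},{"dx": 0,"dy": 0,"dz": 0,"yaw": 0},{"dx": 0,"dy": 0,"dz": 0,"yaw": 0}]'

```text
clock: 4.62
tcp_pos: [0.5891, 0.2095, 0.3995]
eef_rot: [[0.214, 0.977, -0.001], [0.977, -0.214, -0.001], [-0.001, -0.001, -1.0]]
wrist_force: [-0.7, -0.4, -1.0]
finger_gap: 0.0245
grasp_force: 59.4
```

Run:
```python
from station import r
import cv2,numpy as np
s=r.observe();print(s["tcp_pos"],s["wrist_force"],s["torque"])
a=r.get_image("top")["color"];b=r.get_image("side")["color"]
o=np.hstack([cv2.resize(a[130:330,100:300],(400,400)),cv2.resize(b[200:360,220:380],(400,400))]);cv2.imwrite("pics/l.png",o)
```

```text
[0.58907011 0.20952041 0.39954455] [-0.68637877 -0.4475116  -0.99678427] [ 0.0379177  -0.04066477 -0.01756101]
```

View pics/l.png

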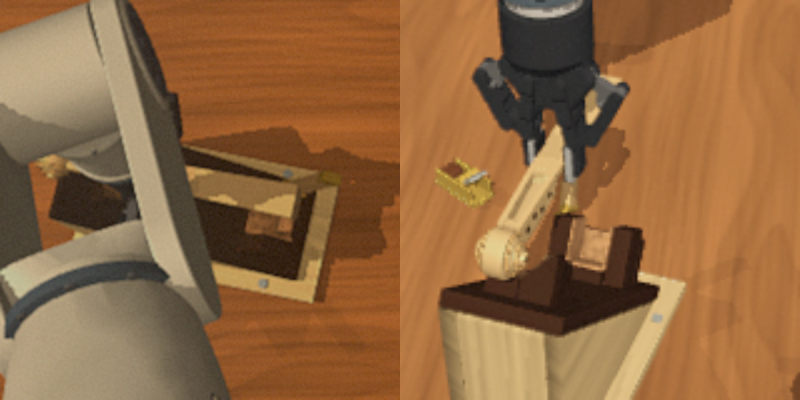

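The neck is held in the fingers with its scroll above the V, at side-crop (500,250), and its heel end at top-crop (297,200). I'll check its tilt and sideways position against the prediction.

Run:
```python
from h import *
g=np.array([.5885,.2096,.242]);y=np.radians(77.7)
for th in(-5,0,5,10):
    N=R(y,np.radians(th)); P=g+np.array([[-125,-16,7],[-125,16,7],[-125,0,7],[113,0,-13],[133,0,-13]])*1e-3@N.T
    print(th,"top",((T.proj(P)-[100,130])*2).round().tolist(),"side",((S.proj(P)-[220,200])*2.5+[400,0]).round().tolist())
O=np.array([.5955,.2379,.115])
for k in(1.6,1.8,2.0): 
    P=O+np.array([[-110,-34+85*np.cos(k),63+85*np.sin(k)],[-110,-34,63]])*1e-3@R(y).T; print(k,P[0],T.proj(P[:1]),S.proj(P[:1]))
```

```text
-5 top [[296.0, 181.0], [289.0, 214.0], [292.0, 197.0], [62.0, 159.0], [43.0, 155.0]] side [[587.0, 62.0], [620.0, 68.0], [603.0, 65.0], [502.0, 261.0], [492.0, 278.0]]
0 top [[298.0, 183.0], [291.0, 216.0], [295.0, 200.0], [57.0, 156.0], [37.0, 152.0]] side [[588.0, 72.0], [620.0, 78.0], [604.0, 75.0], [500.0, 253.0], [490.0, 269.0]]
5 top [[300.0, 185.0], [293.0, 218.0], [296.0, 202.0], [53.0, 154.0], [33.0, 150.0]] side [[588.0, 81.0], [621.0, 87.0], [604.0, 84.0], [499.0, 244.0], [488.0, 258.0]]
10 top [[300.0, 187.0], [293.0, 219.0], [297.0, 203.0], [50.0, 152.0], [29.0, 147.0]] side [[588.0, 92.0], [621.0, 98.0], [604.0, 95.0], [498.0, 234.0], [487.0, 246.0]]
1.6 [0.59386949 0.05916944 0.17311141] [[265.75105894 220.54564224]] [[291.01321016 249.01300536]]
1.8 [0.61058057 0.05680955 0.17132016] [[266.93837372 212.6568102 ]] [[284.39380698 248.66712387]]
2.0 [0.62694265 0.05646306 0.16682566] [[267.24881791 205.29701624]] [[277.87889723 249.71318304]]
```

>>> apply_moves --increments '[{"dx": 0,"dy": 1,"dz": -12,"yaw": 0},{"dx": 0,"dy": 1,"dz": -22,"yaw": 0},{"dx": 0,"dy": 1,"dz": -26,"yaw": 0},{"dx": 0,"dy": 1,"dz": -30,"yaw": 0},{"dx": 0,"dy": 1,"dz": -33,"yaw": 0},{"dx": 0,"dy": 1,"dz": -36,"yaw": 0}]'

```text
clock: 5.22
tcp_pos: [0.5896, 0.2114, 0.3636]
eef_rot: [[0.213, 0.977, 0.0], [0.977, -0.213, -0.0], [-0.0, 0.0, -1.0]]
wrist_force: [-0.8, -4.8, 4.4]
finger_gap: 0.0246
grasp_force: 59.6
```

>>> apply_moves --increments '[{"dx": 0,"dy": 0,"dz": -2,"yaw": 0},{"dx": 0,"dy": 0,"dz": -4,"yaw": 0},{"dx": 0,"dy": 0,"dz": -6,"yaw": 0}]'

```text
clock: 5.47
tcp_pos: [0.5896, 0.2117, 0.3579]
eef_rot: [[0.212, 0.977, 0.001], [0.977, -0.212, 0.0], [0.0, 0.001, -1.0]]
wrist_force: [0.6, -4.0, 3.5]
finger_gap: 0.0246
grasp_force: 59.3
```

>>> apply_moves --increments '[{"dx": 0,"dy": -1,"dz": -3,"yaw": 0},{"dx": 0,"dy": -1,"dz": -6,"yaw": 0},{"dx": 0,"dy": -2,"dz": -9,"yaw": 0},{"dx": 0,"dy": -2,"dz": -12,"yaw": 0},{"dx": 0,"dy": -3,"dz": -15,"yaw": 0},{"dx": 0,"dy": -3,"dz": -18,"yaw": 0},{"dx": 0,"dy": -3,"dz": -20,"yaw": 0},{"dx": 0,"dy": -3,"dz": -20,"yaw": 0}]'

```text
clock: 6.13
tcp_pos: [0.5895, 0.2089, 0.3373]
eef_rot: [[0.212, 0.977, 0.0], [0.977, -0.212, 0.0], [0.0, 0.0, -1.0]]
wrist_force: [0.8, 1.7, 5.1]
finger_gap: 0.0242
grasp_force: 60.6
```

Run:
```python
from station import r
import cv2,numpy as np
s=r.observe();print(s["tcp_pos"],s["wrist_force"],s["torque"])
a=r.get_image("top")["color"];b=r.get_image("side")["color"]
o=np.hstack([cv2.resize(a[160:280,200:320],(400,400)),cv2.resize(b[220:340,230:350],(400,400))]);cv2.imwrite("pics/m.png",o)
```

```text
[0.58954205 0.20886455 0.33732973] [0.82499784 1.65491277 5.14892   ] [ 0.77096358 -0.25718808 -0.03524122]
```

View pics/m.png

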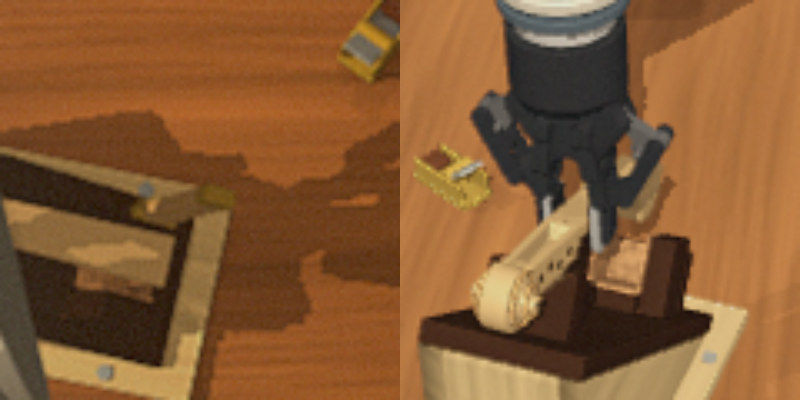

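The neck has pivoted: its scroll now sits behind the V block at side-crop (510,290), and its heel end is at top-crop (172,262), above the notch. I'll estimate the tilt and centring.

Run:
```python
from h import *
g=np.array([.589,.209,.1797]);y=np.radians(77.7);O=np.array([.5955,.2379,.115])
for th in(10,15,20,25):
    N=R(y,np.radians(th)); P=g+np.array([[-125,-16,7],[-125,16,7],[113,0,-13]])*1e-3@N.T
    print(th,"top",((T.proj(P)-[200,160])*3.333).round().tolist(),"side",((S.proj(P)-[230,220])*3.333+[400,0]).round().tolist(), "ctr frame peg,heel",((g+np.array([[70,0,-24],[-115,0,-33]])*1e-3@N.T-O)@R(y)*1e3).round(1).tolist())
```

```text
10 top [[180.0, 230.0], [169.0, 281.0], [-215.0, 174.0]] side [[620.0, 127.0], [662.0, 136.0], [504.0, 323.0]] ctr frame peg,heel [[66.1, 0.2, 18.7], [-105.3, 0.2, 88.7]]
15 top [[179.0, 233.0], [168.0, 283.0], [-218.0, 171.0]] side [[620.0, 141.0], [662.0, 149.0], [504.0, 310.0]] ctr frame peg,heel [[70.4, 0.2, 23.5], [-106.5, 0.2, 78.3]]
20 top [[176.0, 235.0], [166.0, 285.0], [-220.0, 169.0]] side [[619.0, 155.0], [661.0, 163.0], [504.0, 296.0]] ctr frame peg,heel [[74.2, 0.2, 28.7], [-106.8, 0.2, 67.9]]
25 top [[173.0, 237.0], [162.0, 286.0], [-221.0, 166.0]] side [[618.0, 169.0], [659.0, 177.0], [504.0, 281.0]] ctr frame peg,heel [[77.6, 0.2, 34.2], [-106.1, 0.2, 57.5]]
```

>>> apply_moves --increments '[{"dx": 0,"dy": 0,"dz": -2,"yaw": 0},{"dx": 0,"dy": 0,"dz": -4,"yaw": 0},{"dx": 0,"dy": 0,"dz": -6,"yaw": 0},{"dx": 0,"dy": 0,"dz": -8,"yaw": 0},{"dx": 0,"dy": 1,"dz": -10,"yaw": 0},{"dx": 0,"dy": 1,"dz": -12,"yaw": 0},{"dx": 0,"dy": 1,"dz": -14,"yaw": 0},{"dx": 0,"dy": 1,"dz": -16,"yaw": 0},{"dx": 0,"dy": 1,"dz": -16,"yaw": 0}]'

```text
clock: 6.98
tcp_pos: [0.5896, 0.2097, 0.3215]
eef_rot: [[0.212, 0.977, 0.0], [0.977, -0.212, -0.0], [0.0, 0.0, -1.0]]
wrist_force: [0.8, 1.3, 5.2]
finger_gap: 0.0246
grasp_force: 62.9
```

>>> apply_moves --increments '[{"dx": 0,"dy": 0,"dz": -2,"yaw": 0},{"dx": 0,"dy": 0,"dz": -4,"yaw": 0},{"dx": 0,"dy": 0,"dz": -4,"yaw": 0}]'

```text
clock: 7.23
tcp_pos: [0.5896, 0.2096, 0.3176]
eef_rot: [[0.212, 0.977, 0.0], [0.977, -0.212, -0.0], [0.0, 0.0, -1.0]]
wrist_force: [1.6, 0.2, 5.7]
finger_gap: 0.0247
grasp_force: 63.6
```

Run:
```python
from station import r
import cv2,numpy as np
s=r.observe();print(s["tcp_pos"],s["wrist_force"],s["torque"])
a=r.get_image("top")["color"];b=r.get_image("side")["color"]
o=np.hstack([cv2.resize(a[180:260,220:300],(400,400)),cv2.resize(b[220:340,230:350],(400,400))]);cv2.imwrite("pics/n.png",o)
```

```text
[0.58955022 0.20963394 0.31761083] [1.5933614  0.18384739 5.74767324] [ 0.4218491  -0.22925386 -0.09045415]
```

View pics/n.png

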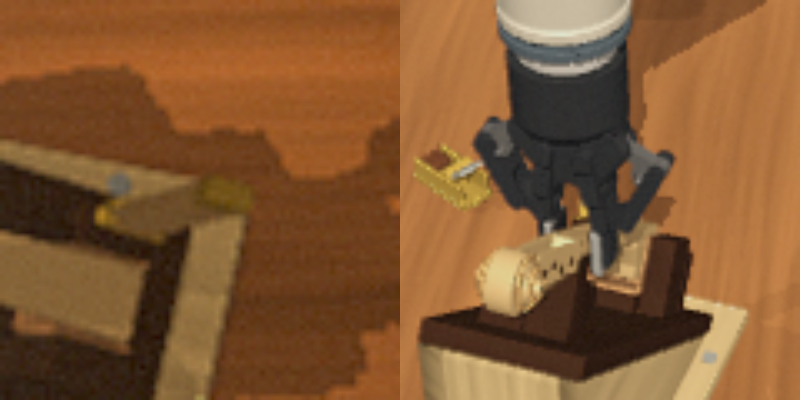

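The neck is at almost the right tilt, with its heel end at top-crop (140,300) lying between the cheeks. I'll keep lowering in small steps and watch the force for heel contact.

>>> apply_moves --increments '[{"dx": 0,"dy": 0.5,"dz": -1,"yaw": 0},{"dx": 0,"dy": 0.5,"dz": -2,"yaw": 0},{"dx": 0,"dy": 0.5,"dz": -2,"yaw": 0}]'

```text
clock: 7.58
tcp_pos: [0.5896, 0.21, 0.3159]
eef_rot: [[0.212, 0.977, 0.001], [0.977, -0.212, -0.0], [-0.0, 0.001, -1.0]]
wrist_force: [0.9, 0.0, 6.6]
finger_gap: 0.0245
grasp_force: 64.1
```

>>> apply_moves --increments '[{"dx": 0,"dy": 0,"dz": -1,"yaw": 0},{"dx": 0,"dy": 0,"dz": -2,"yaw": 0},{"dx": 0,"dy": 0,"dz": -2,"yaw": 0}]'

```text
clock: 7.83
tcp_pos: [0.5897, 0.2101, 0.3152]
eef_rot: [[0.212, 0.977, 0.001], [0.977, -0.212, -0.0], [0.0, 0.001, -1.0]]
wrist_force: [-2.7, -1.2, 15.9]
finger_gap: 0.0245
grasp_force: 65.1
```

Run:
```python
from station import r
from h import *
s=r.observe();p=s["tcp_pos"];print(p,s["wrist_force"],s["torque"])
y=np.radians(77.7);O=np.array([.5955,.2379,.115])
for dx in (0,3):
    N=R(y); P=O+np.array([[-125+dx,-16,56],[-125+dx,16,56],[113+dx,0,36]])*1e-3@N.T; print(dx,((T.proj(P)-[220,180])*5).round().tolist())
a=r.get_image("top")["color"];cv2.imwrite("pics/top_p.png",a)
```

```text
[0.58968066 0.21005617 0.31515014] [-2.73908712 -1.1945147  15.91885283] [0.21099952 0.3945416  0.00718824]
0 [[145.0, 267.0], [129.0, 339.0], [-410.0, 155.0]]
3 [[139.0, 265.0], [123.0, 337.0], [-418.0, 153.0]]
```

Force rose from 6.6 to 15.9 N at z 315, close to the predicted 314, so the heel is down in its notch. I'll ease the preload and open the gripper a little.

>>> apply_moves --increments '[{"dx": 0,"dy": 0,"dz": 0.5,"yaw": 0},{"dx": 0,"dy": 0,"dz": 0.5,"yaw": 0},{"dx": 0,"dy": 0,"dz": 0.5,"yaw": 0},{"dx": 0,"dy": 0,"dz": 0.5,"yaw": 0},{"dx": 0,"dy": 0,"dz": 0.5,"yaw": 0}]' --gripper 0.5

```text
clock: 8.3
tcp_pos: [0.5892, 0.2101, 0.3136]
eef_rot: [[0.212, 0.977, -0.001], [0.977, -0.212, -0.001], [-0.001, -0.001, -1.0]]
wrist_force: [0.8, 0.1, -0.6]
finger_gap: 0.043
grasp_force: 0.0
```

Run:
```python
from station import r
from h import *
s=r.observe();print(s["tcp_pos"],s["wrist_force"],s["finger_gap"])
a=r.get_image("top")["color"];b=r.get_image("side")["color"]
o=np.hstack([cv2.resize(a[180:260,220:300],(400,400)),cv2.resize(b[220:340,230:350],(400,400))]);cv2.imwrite("pics/o.png",o)
```

```text
[0.58920174 0.21010498 0.31360867] [ 0.8040865   0.06811219 -0.5536542 ] 0.04301622993444138
```

View pics/o.png

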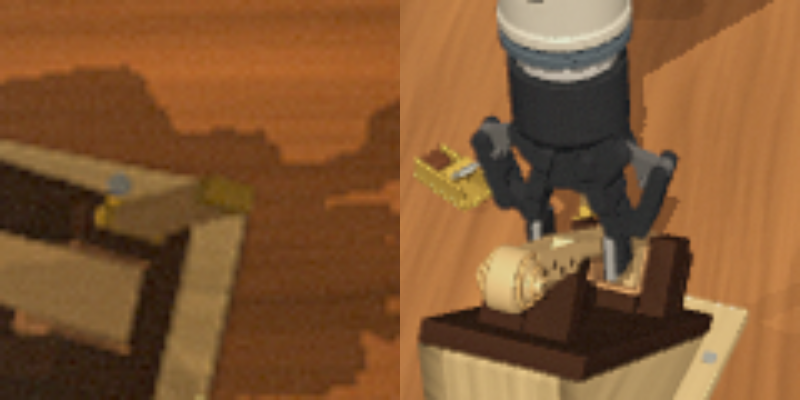

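The neck stays bedded after release, with its heel corners at top-crop (145,262) and (132,343) as predicted. I'll lift clear and measure.

>>> apply_moves --increments '[{"dx": 0,"dy": 0,"dz": 15,"yaw": 0},{"dx": 0,"dy": 0,"dz": 45,"yaw": 0},{"dx": 0,"dy": 0,"dz": 80,"yaw": 0},{"dx": 0,"dy": 0,"dz": 110,"yaw": 0},{"dx": 40,"dy": -10,"dz": 110,"yaw": 0},{"dx": 80,"dy": -40,"dz": 110,"yaw": 0},{"dx": 110,"dy": -70,"dz": 110,"yaw": 0},{"dx": 110,"dy": -105,"dz": 110,"yaw": 0},{"dx": 110,"dy": -120,"dz": 110,"yaw": 0},{"dx": 110,"dy": -120,"dz": 110,"yaw": 0}]'

```text
clock: 9.23
tcp_pos: [0.6998, 0.0864, 0.4235]
eef_rot: [[0.216, 0.976, -0.001], [0.976, -0.216, -0.001], [-0.002, -0.001, -1.0]]
wrist_force: [-0.2, 0.4, -0.3]
finger_gap: 0.0427
grasp_force: 0.0
```

Run:
```python
from station import r
from h import *
s=r.observe();print(s["tcp_pos"],s["wrist_force"],s["finger_gap"])
a=r.get_image("top")["color"];b=r.get_image("side")["color"]
cv2.imwrite("pics/t5.png",a);cv2.imwrite("pics/s5.png",b)
o=np.hstack([cv2.resize(a[170:290,120:280],(800,600)[:1]+(600,))[:, :] if 0 else cv2.resize(a[170:290,120:280],(430,322)),cv2.resize(b[225:345,230:350],(370,322))]);cv2.imwrite("pics/q.png",o)
```

```text
[0.69975533 0.08644853 0.42350061] [-0.19504044  0.44364656 -0.26420629] 0.042704944818640615
```

View pics/q.png

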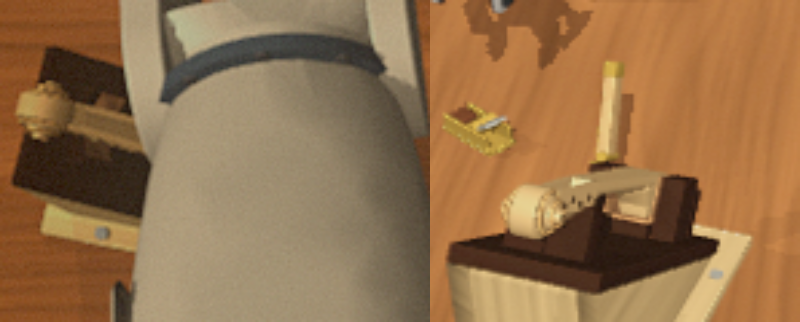

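The neck is bedded, with its scroll beyond the V at side-crop (525,212) and its shaft level with the cheeks. The keeper still stands open, its tab at (613,70). I'll compute the keeper sweep.

Run:
```python
from h import *
O=np.array([.5955,.2379,.115])*1e3;Q=R(np.radians(77.7))
t,e=tri((265,218.6),(289.2,250.3)); c=(t*1e3-O)@Q; print("tab cradle",c,e,"k",np.arctan2(c[2]-63,c[1]+34),"rho",np.hypot(c[2]-63,c[1]+34))
cmd=np.array([589.2+110,210.1-120,313.6+110])
p=lambda x,y,z:(O+Q@[x,y,z]+[0,0,173]-cmd).round(0).tolist()
print("start",p(-110,-95,128))
for k in np.arange(1.6,-.1,-.2): print(round(k,2),p(-110,-34+65*np.cos(k)+5*np.sin(k)-14.5,63+65*np.sin(k)+5*np.cos(k)))
print("shut",p(-110,17,75),p(-110,17,68))
```

```text
tab cradle [-109.45944574  -40.46272699  144.10387079] 0.17341964959834444 k 1.6503128795628257 rho 81.36095314678182
start [-46.0, -32.0, -94.0]
1.6 [-94.0, -22.0, -94.0]
1.4 [-107.0, -19.0, -94.0]
1.2 [-118.0, -15.0, -96.0]
1.0 [-129.0, -10.0, -100.0]
0.8 [-137.0, -4.0, -106.0]
0.6 [-143.0, 3.0, -114.0]
0.4 [-147.0, 11.0, -123.0]
0.2 [-149.0, 18.0, -132.0]
0.0 [-147.0, 25.0, -143.0]
shut [-149.0, 21.0, -137.0] [-148.0, 25.0, -143.0]
```

>>> apply_moves --increments '[{"dx": -25,"dy": -20,"dz": 0,"yaw": 0},{"dx": -46,"dy": -32,"dz": 0,"yaw": 0},{"dx": -46,"dy": -32,"dz": -30,"yaw": 0},{"dx": -46,"dy": -32,"dz": -60,"yaw": 0},{"dx": -46,"dy": -32,"dz": -85,"yaw": 0},{"dx": -46,"dy": -32,"dz": -94,"yaw": 0},{"dx": -46,"dy": -32,"dz": -94,"yaw": 0},{"dx": -46,"dy": -32,"dz": -94,"yaw": 0}]' --gripper 1

```text
clock: 10.0
tcp_pos: [0.6536, 0.0593, 0.3308]
eef_rot: [[0.211, 0.977, 0.0], [0.977, -0.211, 0.0], [0.0, -0.0, -1.0]]
wrist_force: [1.0, -0.5, 0.9]
finger_gap: -0.0002
grasp_force: 0.0
```

>>> apply_moves --increments '[{"dx": -15,"dy": 4,"dz": 0,"yaw": 0},{"dx": -30,"dy": 7,"dz": 0,"yaw": 0},{"dx": -40,"dy": 9,"dz": 0,"yaw": 0},{"dx": -48,"dy": 10,"dz": 0,"yaw": 0},{"dx": -55,"dy": 11,"dz": 0,"yaw": 0},{"dx": -61,"dy": 13,"dz": 0,"yaw": 0},{"dx": -67,"dy": 15,"dz": -1,"yaw": 0},{"dx": -72,"dy": 17,"dz": -2,"yaw": 0},{"dx": -78,"dy": 19,"dz": -4,"yaw": 0},{"dx": -83,"dy": 22,"dz": -6,"yaw": 0},{"dx": -87,"dy": 25,"dz": -9,"yaw": 0},{"dx": -91,"dy": 28,"dz": -12,"yaw": 0},{"dx": -91,"dy": 28,"dz": -12,"yaw": 0}]'

```text
clock: 11.08
tcp_pos: [0.5615, 0.0867, 0.3173]
eef_rot: [[0.212, 0.977, -0.002], [0.977, -0.212, -0.0], [-0.0, -0.002, -1.0]]
wrist_force: [-0.2, 0.5, 0.3]
finger_gap: -0.0
grasp_force: 0.0
```

That was my tenth picture, so from here I'll track the tab numerically by its brass colour.

```bash
cat > k.py <<'E'
from station import r
from h import *
O=np.array([.5955,.2379,.115]);Q=R(np.radians(77.7))
def tab():
    s=r.observe();print(s["clock"],s["tcp_pos"],s["wrist_force"])
    for n,C in(("side",S),("top",T)):
        im=r.get_image(n)["color"];h=cv2.cvtColor(im,cv2.COLOR_BGR2HSV)
        m=((h[...,0]>=21)&(h[...,0]<=32)&(h[...,1]>140)&(h[...,2]>90)).astype(np.uint8)
        k,l,st,ce=cv2.connectedComponentsWithStats(m)
        q=C.proj(O+np.array([[-110,0,80]])*1e-3@Q.T)[0]
        print(n,[(ce[i].round(1).tolist(),int(st[i,4])) for i in range(1,k) if st[i,4]>5 and abs(ce[i]-q).max()<60])
        print("  pred",[(a,C.proj(O+np.array([[-110,-34+78*np.cos(a),63+78*np.sin(a)]])*1e-3@Q.T)[0].round().tolist()) for a in(0,.4,.8,1.2,1.65)],"hinge",C.proj(O+np.array([[-110,-34,63]])*1e-3@Q.T)[0].round().tolist())
if __name__=="__main__": tab()
E
python3 k.py
```

```text
11.0833 [0.56145829 0.08671294 0.31729146] [-0.24056185  0.45334089  0.34482842]
side [([246.3, 274.2], 153), ([313.1, 266.5], 28), ([285.0, 283.0], 9)]
  pred [(0, [316.0, 290.0]), (0.4, [316.0, 277.0]), (0.8, [311.0, 265.0]), (1.2, [302.0, 256.0]), (1.65, [289.0, 252.0])] hinge [286.0, 284.0]
top []
  pred [(0, [238.0, 259.0]), (0.4, [246.0, 256.0]), (0.8, [253.0, 248.0]), (1.2, [260.0, 235.0]), (1.65, [264.0, 219.0])] hinge [246.0, 224.0]
```

>>> apply_moves --increments '[{"dx": -3,"dy": 3,"dz": -4,"yaw": 0},{"dx": -6,"dy": 7,"dz": -8,"yaw": 0},{"dx": -8,"dy": 11,"dz": -12,"yaw": 0},{"dx": -10,"dy": 15,"dz": -17,"yaw": 0},{"dx": -11,"dy": 18,"dz": -21,"yaw": 0},{"dx": -12,"dy": 22,"dz": -25,"yaw": 0},{"dx": -12,"dy": 24,"dz": -28,"yaw": 0},{"dx": -12,"dy": 25,"dz": -30,"yaw": 0},{"dx": -12,"dy": 25,"dz": -30,"yaw": 0}]'

```text
clock: 11.93
tcp_pos: [0.5504, 0.1115, 0.2877]
eef_rot: [[0.212, 0.977, -0.001], [0.977, -0.212, 0.0], [-0.0, -0.001, -1.0]]
wrist_force: [0.1, 0.4, -1.0]
finger_gap: 0.0001
grasp_force: 0.0
```

```bash
python3 k.py | grep -v pred
```

```text
11.9333 [0.55039738 0.1115154  0.28773302] [ 0.05130707  0.41152287 -1.01677956]
side [([246.7, 274.3], 147), ([284.7, 283.3], 13), ([316.7, 289.2], 29)]
top []
```

>>> apply_moves --increments '[{"dx": 0,"dy": 0,"dz": -1,"yaw": 0},{"dx": 0,"dy": 0,"dz": -2,"yaw": 0},{"dx": 0,"dy": 0,"dz": -2,"yaw": 0}]'

```text
clock: 12.28
tcp_pos: [0.5507, 0.1112, 0.2869]
eef_rot: [[0.213, 0.977, 0.001], [0.977, -0.213, 0.0], [0.0, 0.001, -1.0]]
wrist_force: [-2.5, -0.9, 7.1]
finger_gap: -0.0001
grasp_force: 3.1
```

>>> apply_moves --increments '[{"dx": 0,"dy": 0,"dz": -1,"yaw": 0},{"dx": 0,"dy": 0,"dz": -2,"yaw": 0},{"dx": 0,"dy": 0,"dz": -2,"yaw": 0}]'

```text
clock: 12.53
tcp_pos: [0.5508, 0.1112, 0.2863]
eef_rot: [[0.213, 0.977, 0.001], [0.977, -0.213, 0.001], [0.001, 0.001, -1.0]]
wrist_force: [-7.4, -0.4, 22.4]
finger_gap: -0.0003
grasp_force: 9.7
```

>>> apply_moves --increments '[{"dx": 0,"dy": 0,"dz": 5,"yaw": 0},{"dx": 0,"dy": 0,"dz": 20,"yaw": 0},{"dx": 0,"dy": 0,"dz": 50,"yaw": 0},{"dx": 0,"dy": 0,"dz": 90,"yaw": 0},{"dx": 0,"dy": -35,"dz": 125,"yaw": 0},{"dx": 0,"dy": -75,"dz": 150,"yaw": 0},{"dx": 0,"dy": -115,"dz": 150,"yaw": 0},{"dx": 0,"dy": -155,"dz": 150,"yaw": 0},{"dx": 0,"dy": -195,"dz": 150,"yaw": 0},{"dx": 0,"dy": -235,"dz": 150,"yaw": 0},{"dx": 0,"dy": -270,"dz": 150,"yaw": 0},{"dx": 0,"dy": -270,"dz": 150,"yaw": 0},{"dx": 0,"dy": -270,"dz": 150,"yaw": 0}]'

```text
clock: 13.62
tcp_pos: [0.5501, -0.1609, 0.4341]
eef_rot: [[0.216, 0.976, -0.0], [0.976, -0.216, 0.0], [0.0, -0.0, -1.0]]
wrist_force: [0.4, 0.1, -0.4]
finger_gap: -0.0001
grasp_force: 0.0
```

```bash
python3 k.py
python3 - <<'E'
from k import *
a=r.get_image("top")["color"];h=cv2.cvtColor(a,cv2.COLOR_BGR2HSV)
m=((h[...,0]>=15)&(h[...,2]>110)&(h[...,1]<170)); 
# neck face centre line: cast pale pixels onto the face plane (cradle z=56)
ys,xs=np.where(m[190:280,115:275]);d=T.ray(np.c_[xs+115,ys+190]);n=Q[:,2];P0=O+Q@[0,0,.056]
P=(T.o+d*(((P0-T.o)@n)/(d@n))[:,None]-O)@Q*1e3
for b in range(-140,145,15):
    s=P[(abs(P[:,0]-b)<5)&(abs(P[:,1])<26)]; print(b,len(s),s[:,1].min().round(1) if len(s) else "",s[:,1].max().round(1) if len(s) else "")
E
```

```text
13.6167 [ 0.55008218 -0.16091916  0.43406251] [ 0.39241488  0.12396494 -0.40713483]
side [([246.6, 274.2], 155), ([284.8, 283.5], 12), ([316.8, 289.2], 30)]
  pred [(0, [316.0, 290.0]), (0.4, [316.0, 277.0]), (0.8, [311.0, 265.0]), (1.2, [302.0, 256.0]), (1.65, [289.0, 252.0])] hinge [286.0, 284.0]
top []
  pred [(0, [238.0, 259.0]), (0.4, [246.0, 256.0]), (0.8, [253.0, 248.0]), (1.2, [260.0, 235.0]), (1.65, [264.0, 219.0])] hinge [246.0, 224.0]
-140 22 -24.0 25.7
-125 25 -7.3 23.9
-110 73 -25.2 25.8
-95 63 -14.4 16.5
-80 64 -14.3 20.0
-65 60 -13.7 15.1
-50 59 -13.3 15.0
-35 59 -12.7 14.3
-20 60 -12.6 14.7
-5 59 -12.3 13.7
10 58 -11.7 13.3
25 57 -11.6 13.2
40 54 -11.0 14.1
55 58 -10.4 13.5
70 57 -10.3 13.9
85 56 -10.3 13.2
100 33 -7.6 12.6
115 70 -15.4 23.1
130 84 -17.5 22.8
```

```bash
python3 -c "
from station import r
print(r.observe()['qd'].round(2)); print(r.close_job())"
```

```text
[ 0.92 -0.17  0.07 -0.14 -0.11 -0.2 ]
the job is handed in; nothing more can be done
None
```

I handed the job in at about 14 s. By camera and force readings, the neck is bedded face up in both notches, the keeper is shut against its stop, the lamp, plane and jar were left alone, and the arm is clear. The hand-in gave no verdict.

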